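# Stand the weighted bar heavy end down in the tilting cradle

### The arm

A 7-joint arm with a two-finger parallel gripper is mounted at the origin on the work surface. World frame = base frame: x ahead of the robot, y to its left, z up, the work surface at z = 0. Lengths are in m, angles in rad, forces in N, time in s.
With the tool pointing down it reaches from about 0.425 to 0.95 m from the base axis. Payload 4.7 kg.
Tool frame: the origin (TCP) lies midway between the tips of the shut fingers; the grasp point (between the pads) lies 19 mm behind it (ctrl.grip_depth is the distance from the TCP to the grasp point, in m); z points along the fingers, y is the line along which they close (so a half turn about z gives the same grasp; the last joint's range is limited). The gripper opens to 87 mm and grips with 3 to 60 N. Pads are 19 mm wide; open, the fingers measure 117 mm over their backs; the gripper's body (75 mm by 190 mm) begins 51 mm behind the grasp point.
Start: joints at [1.156, 0.469, -0.049, 1.532, 0.024, 1.141, -0.082], TCP at [0.254, -0.625, 0.223] pointing down, gripper open.
Joint ranges: [-2.59, 2.59], [-0.33, 1.99], [-1.39, 1.29], [0.1, 2.45], [-1.04, 4.18], [0.21, 1.99], [-2.66, 2.66]. Speed limits (rad/s): [2.57, 2.57, 3.14, 3.14, 3.14, 3.14, 3.14].

### API

Orientations are given as a 3x3 rotation matrix whose columns are the frame's x, y, z axes.
In Python, from plant import ctrl, snapshot, calibration, workorder, masks_of gives the robot as it stands.
- The arm moves only by the tool jog_arm, never from a script. Its arguments are lists of equal length, an entry for each row: "translation": the shift along the tool's x, y, z in mm, a list of three; "twist": the turn, a rotation vector about the tool's x, y, z in rad, a list of three; "grip": the finger opening in mm, from 0 to 87. In form: {"translation": [[dx, dy, dz], ...], "twist": [[wx, wy, wz], ...], "grip": [grip, ...]}. A call has 1 to 20 rows; each row shifts and turns the commanded pose from where the row before left it, along the tool's axes as they then stand; what a row does not reach is not made up. A row lasts 1/8 s, in which the tool goes at most 62.5 mm and 10.7 degrees, less where a joint would pass 70% of its speed; a pose out of reach is approached as far as the arm can. A call is refused whole if a number of a shift passes 62.5 or a number of a turn 0.188, either way. A call with a gripper value outside its range is refused whole. The fingers move at their own pace and stop on an object; "squeeze" is the grip in N (left out, the last holds). Time passes only in rows, so rows that do not move let the fingers close. It gives the time, the measured TCP pose, the force, the opening and the grip force at its end, in the units of the state.
- ctrl.get_state(): the state, without advancing time (a new reading comes with each control period).
- snapshot(name): name is "scene" or "top" or "wrist"; returns (picture, depth): 480x640x3 uint8, blue, green, red; 480x640 float32, m along the optical axis (not along the pixel's ray), 0 where there is no reading.
- calibration(name): a dict with "intrinsics" (3x3 intrinsics, pixels), "extrinsics" (4x4, takes a point from world to camera coordinates). Camera axes: x right, y up, looking along -z (the intrinsics and any distortion apply to the point x, -y, -z); pixel columns grow to the right and rows downward; lengths in m; the calibration is good to about 2 mm. A picture is of the moment at which its call begins: read the wrist's pose just before it. calibration takes no time and is no camera call; for the wrist camera it gives the pose at the moment of the call.
- workorder.hand_in(): hands the job in; it is judged then, once.
Trained networks look in the newest picture that a camera, given by its name, has taken for a name from the list of things; names that differ only in an ending like _2 or _b are one class to them, and where a whole thing is asked for, a point or a joint stands for the part that bears it (a point fixed in the world has none). Each returns a list of dicts, best first, with "score" (0 to 1); they miss things now and then, are a little off and sometimes report something else, mostly with a low value. They report only what shows in the picture. A call takes as long as a camera call. They do not tell look-alikes from the thing itself.
- masks_of(target, camera): "region" (480x640 bool, what is visible of it) and "xy" ([column, row] in pixels, amid what is visible of it).
The state is a dict: "clock": time; "joint_pos": joint angles; "qvel": joint speeds; "joint_torque": joint torques, N m; "ee_pos": TCP position; "tcp_rot": TCP orientation; "contact_force": force on the tool from outside, world axes, zero at the start; "torque": the same for the moment, N m; "gripper_width": finger opening in m; "grip_force": force on a finger pad.
Only numpy, scipy, OpenCV 4.12 (cv2) and the standard library are available. Lean on these libraries where they do the work, as an engineer would, in place of code of your own. Each camera call takes 0.05 s, during which the arm holds its last target. There are 200 camera calls.

### The job

The long steel-capped bar has a hidden weight in one end, though both ends look alike. Pick it up by its middle and feel in the grip which end is heavier, then lay it in the leaning cradle with the heavy end against the cradle's foot plate and let go, so that the cradle swings upright by itself and the bar stands in it heavy end down. Leave the shorter bar where it lies.

Things in the scene. Friction and masses are not known exactly. Their poses are not given: they have to be found in the camera images.
- bar: Long bar, 110 mm: aluminium middle 66 mm long, 24 mm square; two like steel caps 22 mm long, 32 mm square; axis 16 mm above bench. Origin at its centre, x along its length (which end is heavy is not told). About 0.42 kg; balance point 20 mm from centre towards the heavy end. Gripped firmly (30 N up) at the middle it stays level and twists the wrist by 0.08 N m; held lightly that end droops.
- spare: A bystander to leave alone: a shorter bar of the same kind, 72 mm long with 14 mm caps, 32 mm square. Origin at its centre, x along its length.
- seat (a point): Where the bar's centre goes, on the cradle's hinge line, 120 mm up. Turns with the cradle. x: along the bar's place, away from the foot plate (face at x = -55 mm, lower end, robot side), rising 30 deg at start; y: hinge; z: out of the open side, up and back; lay the bar in along -z. It rests on an 18 mm wide rail (face z = -16 mm). Cheeks 40 mm apart beside the caps reach z = 4 mm.
- cradle (a joint): Cradle tilt, rad: 0 = lying back, 30 deg from level, on its stop (weak spring, empty); 0.84 = upright stop, 12 deg off vertical. Bar let go with heavy end at the foot: swings there by itself in about 1 s; heavy end up: falls back to 0. Beside the bar's middle fingers have 70 mm room each side of the seat and 35 mm below it. Hinge posts stand 90 mm to each side, tops 11 mm above the hinge.
Mind the look-alikes: they are no part of the job. What is shaped like the bar but green or purple is not meant. There is more than one size of the part that bears seat; the job needs the largest.

How it is judged:
At the end, for the whole second after the job is handed in: The cradle has swung upright (joint above 0.7 of 0.84 rad) and stays there by the bar's own weight; the bar's centre is within 15 mm of the seat, its length along the cradle within 10 degrees, at rest (value of joint cradle above 0.7 rad and distance between bar and seat below 0.015 m and angle between the x axis of bar and the x axis of seat, either way round below 0.17 rad and linear speed of bar below 0.02 m/s); the robot touches nothing.
It fails at once if the shorter bar is moved by more than 30 mm (distance of spare from where it was at the start of the episode above 0.03 m).
It also fails if it takes over 40 s, if anything falls off the work surface, if the arm or the gripper's body presses on something with over 40 N, if the wrist force passes 120 N, or if a joint passes its speed limit or range.

## Working session

There is one attempt and no reset: what is moved stays moved. The work goes in short steps, Python scripts to look and compute and a tool call to move; the robot and the scene stay as the last step left them, time stands still between calls to the robot, and variables do not carry over. Pictures are saved under pics/ and viewed, at most 10 in all, crops included, and the job is handed in when it is done.

Besides the shell and the picture viewer there is one more tool, called after ">>>" as a command line: name --argument value ..., lists and objects as JSON in quotes. jog_arm: Moves the arm, as the interface text tells. Its arguments: {"type":"object","properties":{"translation":{"type":"array"},"twist":{"type":"array"},"grip":{"type":"array"},"squeeze":{"type":"number"}},"required":["translation","twist","grip"]}

```bash
ls; mkdir -p pics
cat > h.py <<'E'
import numpy as np, cv2
from plant import ctrl, snapshot, calibration, workorder, masks_of
def cloud(depth,cal):
    K=np.array(cal["intrinsics"]);T=np.linalg.inv(np.array(cal["extrinsics"]))
    v,u=np.mgrid[0:480,0:640]
    x=(u-K[0,2])/K[0,0]*depth;y=(v-K[1,2])/K[1,1]*depth
    P=np.stack([x,-y,-depth],-1)
    return P@T[:3,:3].T+T[:3,3]
E
python3 - <<'E'
from h import *
for c in ["scene","top"]:
    p,d=snapshot(c);cal=calibration(c);np.savez(c+".npz",p=p,d=d,**{k:np.array(v) for k,v in cal.items()})
    cv2.imwrite(f"pics/{c}0.png",p);W=cloud(d,cal);print(c,cal.keys())
    for t in ["bar","spare","seat"]:
        for m in masks_of(t,c):
            r=m["region"]&(d>0);print(t,round(m["score"],2),np.round(m["xy"]),r.sum(),np.round(np.median(W[r],0),3),np.round(np.percentile(W[r],2,axis=0),3),np.round(np.percentile(W[r],98,axis=0),3))
print(ctrl.get_state())
E
```

```text
pics
scene dict_keys(['intrinsics', 'extrinsics'])
bar 0.79 [470. 226.] 497 [0.433 0.23  0.027] [ 0.397  0.179 -0.   ] [0.464 0.28  0.037]
bar 0.78 [401. 260.] 502 [0.534 0.022 0.027] [ 0.481 -0.02  -0.003] [0.579 0.064 0.037]
bar 0.75 [447. 269.] 434 [0.567 0.148 0.028] [0.509 0.122 0.003] [0.615 0.176 0.036]
spare 0.79 [492. 315.] 323 [0.711 0.245 0.028] [0.673 0.23  0.009] [0.741 0.26  0.037]
seat 0.91 [148. 229.] 513 [ 0.444 -0.682  0.07 ] [ 0.393 -0.736  0.005] [ 0.497 -0.643  0.105]
seat 0.9 [309. 189.] 417 [ 0.322 -0.232  0.067] [ 0.28  -0.286  0.004] [ 0.377 -0.192  0.106]
seat 0.7 [326. 261.] 919 [ 0.574 -0.192  0.097] [ 0.523 -0.267  0.008] [ 0.638 -0.135  0.144]
top dict_keys(['intrinsics', 'extrinsics'])
bar 0.82 [255. 223.] 314 [0.53  0.02  0.029] [ 0.486 -0.017  0.019] [0.575 0.06  0.035]
bar 0.79 [209. 212.] 349 [0.558 0.148 0.029] [0.508 0.124 0.009] [0.607 0.175 0.037]
bar 0.7 [185. 253.] 378 [0.428 0.231 0.029] [0.395 0.18  0.002] [0.46  0.279 0.037]
spare 0.52 [180. 163.] 309 [0.704 0.245 0.028] [ 0.668  0.231 -0.003] [0.748 0.269 0.038]
spare 0.49 [322. 204.] 722 
[... 485 characters left out ...]
]), 'qvel': array([ 0.00081686, -0.00207581, -0.00095318, -0.00288707, -0.00063477,
       -0.00050034, -0.00043672]), 'joint_torque': array([-2.37921031e-04, -5.07218456e+01, -8.07743892e-02, -2.36076933e+01,
       -6.13371329e-02,  3.31041764e-02,  5.93513028e-05]), 'ee_pos': array([ 0.25405332, -0.6253005 ,  0.22241657]), 'tcp_rot': array([[ 9.26481569e-01,  3.76340141e-01, -2.85857000e-05],
       [ 3.76340139e-01, -9.26481548e-01,  2.02714009e-04],
       [ 4.98052952e-05, -1.98568740e-04, -9.99999979e-01]]), 'contact_force': array([ 0.38568442,  1.49735433, -0.1515656 ]), 'torque': array([-0.02466491, -0.00166339,  0.01203684]), 'grip_force': 0.0, 'gripper_width': 0.08678999521546478}
```

Run:
```python
from h import *
a=np.load("scene.npz")["p"];b=np.load("top.npz")["p"]
A=cv2.resize(a[150:350,230:530],(800,533));cv2.imwrite("pics/s1.png",A)
B=cv2.resize(b[130:310,150:390],(800,600));cv2.imwrite("pics/t1.png",B)
```

```text
(no output)
```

View pics/s1.png

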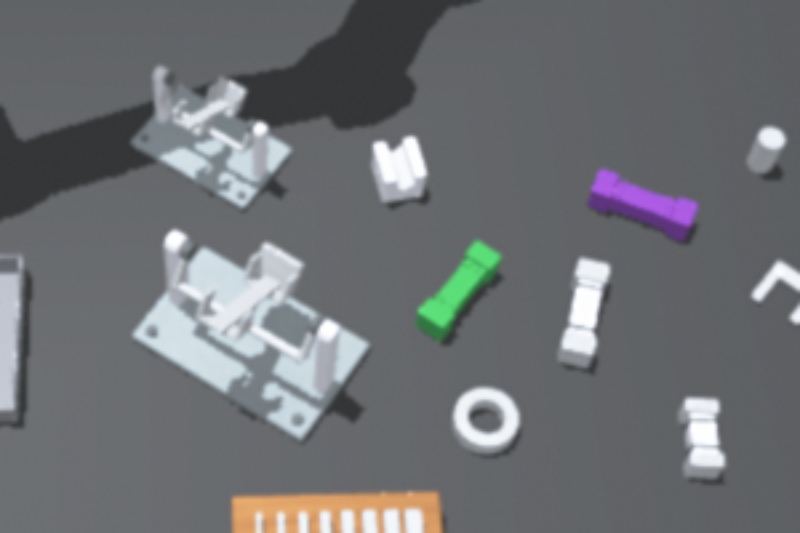

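View pics/t1.png

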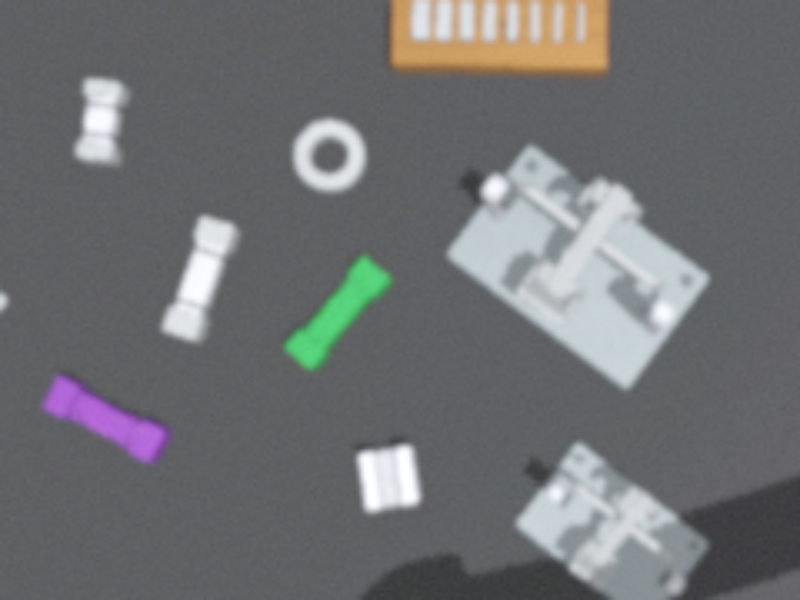

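The white bar in s1 is at (585,312) and the spare is below it at (702,437). The green and purple ones are look-alikes. The large cradle is at (255,300), foot plate on the robot side. In t1 its posts are at (492,188) and (662,312), and the bar is at (200,278).

```bash
cat >> h.py <<'E'
def barpose(c,d,cal,near,zlo=.02,zhi=.045,rad=.07):
    W=cloud(d,cal)
    r=(np.hypot(W[...,0]-near[0],W[...,1]-near[1])<rad)&(W[...,2]>zlo)&(W[...,2]<zhi)&(d>0)
    (cx,cy),(w,h),a=cv2.minAreaRect((W[r][:,:2]*1000).astype(np.float32))
    ax=np.deg2rad(a if w>h else a+90); ax=(ax+np.pi/2)%np.pi-np.pi/2
    print("bar",c,r.sum(),"centre",round(cx,1),round(cy,1),"size",round(w,1),round(h,1),"axis deg",round(np.rad2deg(ax),1))
def cradle(c,d,cal,near=(.58,-.195)):
    W=cloud(d,cal)
    r=(np.hypot(W[...,0]-near[0],W[...,1]-near[1])<.13)&(W[...,2]>.12)&(W[...,2]<.16)&(d>0)
    n,l,s,ce=cv2.connectedComponentsWithStats(r.astype(np.uint8))
    for i in range(1,n):
        if s[i,4]>5:
            Q=W[l==i];print("cr",c,s[i,4],ce[i].round(),"mean",Q.mean(0).round(4),"min",Q.min(0).round(3),"max",Q.max(0).round(3))
E
python3 - <<'E'
from h import *
for c in ["scene","top"]:
    z=np.load(c+".npz");barpose(c,z["d"],z,(.56,.148));cradle(c,z["d"],z)
    print(np.linalg.inv(z["extrinsics"])[:3,3].round(3),z["intrinsics"][0,0])
from plant import calibration
T=np.linalg.inv(calibration("wrist")["extrinsics"]);s=ctrl.get_state()
R=s["tcp_rot"];print("cam in tool",(R.T@(T[:3,3]-s["ee_pos"])).round(3),(R.T@T[:3,:3]).round(2))
# move to above bar, tool x at -16deg
E
```

```text
bar scene 382 centre 559.3 150.0 size 32.1 116.4 axis deg -16.9
cr scene 76 [297. 242.] mean [ 0.532  -0.2663  0.1265] min [ 0.516 -0.279  0.12 ] max [ 0.546 -0.25   0.135]
cr scene 179 [313. 269.] mean [ 0.619  -0.2256  0.1324] min [ 0.59  -0.251  0.12 ] max [ 0.64  -0.197  0.153]
cr scene 78 [351. 273.] mean [ 0.6306 -0.1293  0.1275] min [ 0.613 -0.144  0.121] max [ 0.645 -0.113  0.136]
[ 1.348 -0.227  1.481] 600.2603527266147
bar top 344 centre 558.9 150.7 size 33.3 109.2 axis deg -17.3
cr top 61 [300. 187.] mean [ 0.6275 -0.1281  0.1276] min [ 0.613 -0.143  0.121] max [ 0.642 -0.114  0.136]
cr top 141 [334. 190.] mean [ 0.6186 -0.2248  0.1313] min [ 0.591 -0.25   0.12 ] max [ 0.641 -0.197  0.153]
cr top 20 [344. 220.] mean [ 0.5349 -0.2576  0.125 ] min [ 0.526 -0.265  0.121] max [ 0.544 -0.251  0.131]
cr top 35 [348. 223.] mean [ 0.5253 -0.2692  0.1273] min [ 0.515 -0.279  0.121] max [ 0.538 -0.259  0.133]
[ 0.405 -0.181  1.457] 468.323244544539
cam in tool [ 0.067 -0.001 -0.162] [[-0.    0.97  0.24]
 [ 1.    0.   -0.  ]
 [-0.    0.24 -0.97]]
```

>>> jog_arm --translation '[[38.5,-22.8,-6.4],[38.5,-22.8,-6.4],[38.5,-22.8,-6.4],[38.5,-22.8,-6.4],[38.5,-22.8,-6.4],[38.5,-22.8,-6.4],[38.5,-22.8,-6.4],[38.5,-22.8,-6.4],[38.5,-22.8,-6.4],[38.5,-22.8,-6.4],[38.5,-22.8,-6.4],[38.5,-22.8,-6.4],[0,0,0],[0,0,0]]' --twist '[[0,0,0],[0,0,0],[0,0,0],[0,0,0],[0,0,0],[0,0,0],[0,0,0],[0,0,0],[0,0,0],[0,0,0],[0,0,0],[0,0,0],[0,0,0],[0,0,0]]' --grip '[87,87,87,87,87,87,87,87,87,87,87,87,87,87]'

```text
clock: 2.15
ee_pos: [0.5787, -0.1987, 0.2992]
tcp_rot: [[0.927, 0.376, -0.001], [0.376, -0.927, -0.001], [-0.001, 0.0, -1.0]]
contact_force: [-0.6, -0.7, -0.8]
gripper_width: 0.0872
grip_force: 0.0
```

Run:
```python
from h import *
cal=calibration("wrist");s=ctrl.get_state();p,d=snapshot("wrist")
np.savez("w1.npz",p=p,d=d,**{k:np.array(v) for k,v in cal.items()})
cv2.imwrite("pics/w1.png",p);print(s["clock"],s["ee_pos"],s["joint_pos"].round(2));cradle("wrist",d,cal)
W=cloud(d,cal);print("bench z",np.median(W[...,2][d>0]))
```

```text
2.15 [ 0.57871393 -0.19868266  0.29918044] [ 0.46  0.33 -0.26  1.58  0.09  1.25 -1.  ]
cr wrist 478 [257. 133.] mean [ 0.6316 -0.1236  0.1288] min [ 0.619 -0.135  0.12 ] max [ 0.644 -0.112  0.133]
cr wrist 240 [267. 148.] mean [ 0.6228 -0.1356  0.1281] min [ 0.613 -0.144  0.12 ] max [ 0.632 -0.126  0.133]
cr wrist 1791 [362. 195.] mean [ 0.6174 -0.2244  0.1317] min [ 0.59  -0.249  0.12 ] max [ 0.641 -0.195  0.153]
cr wrist 410 [362. 292.] mean [ 0.5345 -0.261   0.1267] min [ 0.523 -0.28   0.12 ] max [ 0.545 -0.248  0.133]
bench z 0.005344273504576114
```

View pics/w1.png

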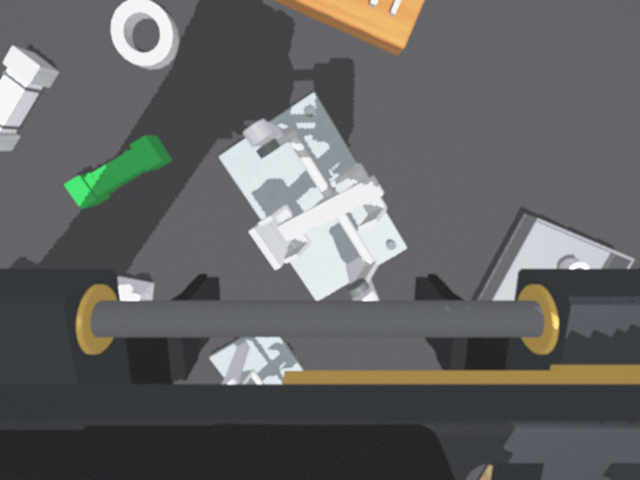

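The wrist view shows the large cradle: rail from about (265,240) at the foot plate to (380,190) at the upper end, posts at (262,133) and (365,290).

```bash
cat >> h.py <<'E'
def seatR(h,t=30):
    h=np.deg2rad(h);t=np.deg2rad(t);f=np.array([np.cos(h),np.sin(h),0]);u=np.array([0,0,1.])
    x=np.cos(t)*f+np.sin(t)*u;z=np.cos(t)*u-np.sin(t)*f
    return np.stack([x,np.cross(z,x),z],1)
E
python3 - <<'E'
from h import *
c0=np.array([.579,-.1965,.12])
for n in ["w1","top","scene"]:
    z=np.load(n+".npz");W=cloud(z["d"],z);d=z["d"]
    r=(np.hypot(W[...,0]-c0[0],W[...,1]-c0[1])<.15)&(d>0)
    b=r&(W[...,2]>.004)&(W[...,2]<.02)
    print(n,"plate",cv2.minAreaRect((W[b][:,:2]*1000).astype(np.float32)),np.median(W[b][:,2]))
    R=seatR(-35.7);Q=(W[r]-c0)@R*1000
    k=(abs(Q[:,0])<30)&(abs(Q[:,1])<13)&(abs(Q[:,2]+16)<8)
    q=Q[k];A=np.c_[q[:,0],q[:,1],np.ones(len(q))]
    print(" rail n",k.sum(),"fit z=ax+by+c",np.linalg.lstsq(A,q[:,2],rcond=None)[0].round(3))
    # rail centreline
    for x0 in (-30,-15,0,15,30):
        s=q[abs(q[:,0]-x0)<5]
        if len(s)>3: print("  x",x0,"y",np.percentile(s[:,1],[2,50,98]).round(1))
    for lo,hi in((-75,-33),(33,75)):
        k=(Q[:,0]>lo)&(Q[:,0]<hi)&(abs(Q[:,1])<40)&(Q[:,2]>-8)&(Q[:,2]<40);q=Q[k]
        print("  end",lo,k.sum(),"x",np.percentile(q[:,0],[1,50,99]).round(1),"y",np.percentile(q[:,1],[1,50,99]).round(1),"z",np.percentile(q[:,2],[1,50,99]).round(1))
        if n=="w1":print("   cheekL",np.percentile(q[q[:,1]>8][:,1],[2,20,50,80,98]).round(1),"R",np.percentile(q[q[:,1]<-8][:,1],[2,20,50,80,98]).round(1))
E
```

```text
w1 plate ((578.6422119140625, -195.87110900878906), (210.00135803222656, 129.9914093017578), 54.36991882324219) 0.012272050642788246
 rail n 1068 fit z=ax+by+c [  0.     -0.052 -15.606]
  x -30 y [-8.3  0.9  9.2]
  x -15 y [-8.   1.3  9.2]
  x 0 y [-8.1  1.2  9.2]
  x 15 y [-8.1  0.6  9.3]
  x 30 y [-8.2  0.7  9.3]
  end -75 1194 x [-62.7 -55.5 -36.8] y [-23.2   0.2  24.1] z [-7.6  5.2 15.3]
   cheekL [ 8.2 11.7 17.6 22.2 24.1] R [-23.5 -20.9 -17.8 -11.8  -8.4]
  end 33 358 x [37.  48.2 55.3] y [-23.6 -19.6  24.3] z [-7.7  3.7  5.9]
   cheekL [20.3 21.3 22.7 24.2 24.3] R [-23.6 -22.5 -20.7 -19.7 -19.5]
top plate ((577.2669067382812, -198.5084991455078), (287.1458740234375, 295.9961242675781), 23.543729782104492) 0.0108528301545332
 rail n 120 fit z=ax+by+c [-3.0000e-03  9.1000e-02 -1.6071e+01]
  x -30 y [-9.  -1.3  7.4]
  x -15 y [-8.7 -0.1  7.3]
  x 0 y [-8.9 -0.7  8. ]
  x 15 y [-8.8 -0.1  7.3]
  x 30 y [-8.9 -1.8  6.8]
  end -75 107 x [-64.3 -55.7 -37.8] y [-24.3  -1.8  22.6] z [-7.4  7.  18.7]
  end 33 26 x [36.3 48.9 56.9] y [-24.4  19.1  23.2] z [-7.8  2.3  7.8]
scene plate ((578.7532348632812, -195.8703155517578), (289.0445251464844, 295.4284362792969), 87.59259033203125) 0.010491929843015724
 rail n 99 fit z=ax+by+c [-1.0000e-02 -9.0000e-03 -1.7083e+01]
  x -30 y [-7.1  2.9  8.5]
  x -15 y [-9.  -1.3  9.3]
  x 0 y [-10.1   2.    9. ]
  x 15 y [-8.8 -1.   6.5]
  x 30 y [-8.7  0.5  7.1]
  end -75 163 x [-65.7 -54.2 -34.8] y [-23.7  -0.1  23.4] z [-7.2  3.4 16.8]
  end 33 45 x [35.3 48.4 60.7] y [-26.   18.8  24.2] z [-7.5 -0.9  7. ]
```

>>> jog_arm --translation '[[14.1,-41.4,0],[14.1,-41.4,0],[14.1,-41.4,0],[14.1,-41.4,0],[14.1,-41.4,0],[14.1,-41.4,0],[14.1,-41.4,0],[14.1,-41.4,0],[0,0,45],[0,0,45],[0,0,45],[0,0,45],[0,0,0],[0,0,0]]' --twist '[[0,0,0],[0,0,0],[0,0,0],[0,0,0],[0,0,0],[0,0,0],[0,0,0],[0,0,0],[0,0,0.171],[0,0,0.171],[0,0,0.171],[0,0,0.171],[0,0,0],[0,0,0]]' --grip '[87,87,87,87,87,87,87,87,87,87,87,87,87,87]'

```text
clock: 3.95
ee_pos: [0.5603, 0.1509, 0.121]
tcp_rot: [[0.956, -0.293, 0.003], [-0.293, -0.956, 0.001], [0.002, -0.001, -1.0]]
contact_force: [0.6, -0.7, 1.1]
gripper_width: 0.0871
grip_force: 0.0
```

Run:
```python
from h import *
cal=calibration("wrist");s=ctrl.get_state();p,d=snapshot("wrist")
cv2.imwrite("pics/w2.png",p);print(s["clock"],s["ee_pos"],s["joint_pos"].round(2),s["torque"].round(3))
W=cloud(d,cal);r=(np.hypot(W[...,0]-.559,W[...,1]-.15)<.08)&(d>0)&(W[...,2]<.045);print((d[r]).min())
barpose("w",d,cal,(.559,.15))
R=s["tcp_rot"];P=(W[r&(W[...,2]>.015)]-s["ee_pos"])@R*1000
print("tool-frame x",np.percentile(P[:,0],[1,50,99]),"y",np.percentile(P[:,1],[1,50,99]),"heading",np.degrees(np.arctan2(R[1,0],R[0,0])))
mid=P[abs(P[:,0])<20]; print(np.percentile(mid[:,1],[1,99]),np.percentile(mid[:,2],[1,50]))
```

```text
3.95 [0.56031373 0.1509037  0.12098143] [-0.12  0.44 -0.28  1.86  0.16  0.87 -2.35] [ 0.078 -0.057  0.006]
0.2456899
bar w 5331 centre 567.9 149.2 size 32.1 91.3 axis deg -17.0
tool-frame x [-37.05461248  13.31678307  53.06912932] y [-15.71785917  -0.24689674  14.61453222] heading -17.022076398459696
[-12.38037319  11.28622591] [91.22644392 92.78487259]
```

View pics/w2.png

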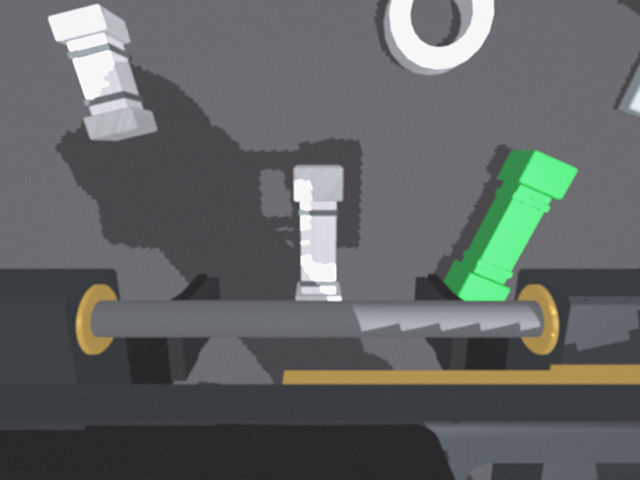

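The wrist view has the bar's visible far cap at (318,182), centred between the fingers and aligned. The spare is at upper left, clear of the gripper. Descending to grasp.

```bash
cat >> h.py <<'E'
def feel(n=8):
    S=[]
    for i in range(n):
        snapshot("top");s=ctrl.get_state();R=s["tcp_rot"];S.append(np.r_[R.T@s["torque"],R.T@s["contact_force"],s["joint_torque"]])
    S=np.array(S);print("clock",s["clock"],"toolM",S[:,:3].mean(0).round(4),"sd",S[:,:3].std(0).round(4),"toolF",S[:,3:6].mean(0).round(2),"tau",S[:,6:].mean(0).round(3),"grip",s["grip_force"],s["gripper_width"],s["ee_pos"])
E
python3 -c "
from h import *
feel()"
```

```text
clock 4.4 toolM [ 0.0362 -0.044   0.0022] sd [0.0193 0.0291 0.0214] toolF [0.17 0.18 0.01] tau [ 3.3000e-02 -4.4418e+01 -2.4900e+00 -1.9700e+01  3.3000e-02 -8.5000e-02
  7.0000e-03] grip 0.0 0.08712452202934369 [0.55919832 0.1512312  0.11980909]
```

>>> jog_arm --translation '[[-1.5,-0.5,30],[0,0,30],[0,0,30],[0,0,20],[0,0,7.5],[0,0,0],[0,0,0],[0,0,0],[0,0,0],[0,0,0],[0,0,0]]' --twist '[[0,0,0],[0,0,0],[0,0,0],[0,0,0],[0,0,0],[0,0,0],[0,0,0],[0,0,0],[0,0,0],[0,0,0],[0,0,0]]' --grip '[87,87,87,87,87,87,20,15,15,15,15]' --squeeze 45

```text
clock: 5.78
ee_pos: [0.5578, 0.1522, 0.0019]
tcp_rot: [[0.956, -0.294, 0.0], [-0.294, -0.956, -0.0], [0.0, -0.0, -1.0]]
contact_force: [-0.9, -0.4, -0.4]
gripper_width: 0.045
grip_force: 0.0
```

>>> jog_arm --translation '[[0,0,0],[0,0,0],[0,0,0],[0,0,0],[0,0,0]]' --twist '[[0,0,0],[0,0,0],[0,0,0],[0,0,0],[0,0,0]]' --grip '[15,15,15,15,15]'

```text
clock: 6.4
ee_pos: [0.5575, 0.1518, 0.0018]
tcp_rot: [[0.956, -0.294, -0.0], [-0.294, -0.956, -0.001], [-0.0, 0.001, -1.0]]
contact_force: [-1.0, -1.7, 0.8]
gripper_width: 0.0235
grip_force: 45.0
```

Gripped. Now lift and feel.

>>> jog_arm --translation '[[0,0,-15],[0,0,-40],[0,0,-50],[0,0,-50],[0,0,-40],[0,0,-20],[0,0,0],[0,0,0],[0,0,0],[0,0,0]]' --twist '[[0,0,0],[0,0,0],[0,0,0],[0,0,0],[0,0,0],[0,0,0],[0,0,0],[0,0,0],[0,0,0],[0,0,0]]' --grip '[15,15,15,15,15,15,15,15,15,15]'

```text
clock: 7.65
ee_pos: [0.5572, 0.152, 0.2157]
tcp_rot: [[0.956, -0.294, -0.002], [-0.294, -0.956, -0.0], [-0.002, 0.001, -1.0]]
contact_force: [0.1, -0.2, -4.7]
gripper_width: 0.0237
grip_force: 45.0
```

Run:
```python
from h import *
feel(16)
s=ctrl.get_state();cal=calibration("wrist");p,d=snapshot("wrist");cv2.imwrite("pics/w3.png",p)
W=cloud(d,cal);P=(W-s["ee_pos"])@s["tcp_rot"]*1000
r=(d>0)&(abs(P[...,1])<17)&(P[...,2]>-45)&(P[...,2]<15)&(abs(P[...,0])<75)
n,l,st,ce=cv2.connectedComponentsWithStats(r.astype(np.uint8))
for i in range(1,n):
    if st[i,4]>80:
        q=P[l==i];print(st[i,4],ce[i].round(),[np.percentile(q[:,k],[1,50,99]).round(1) for k in range(3)])
        t=q[(q[:,0]>33)&(q[:,2]<0)];
        if len(t)>30:print("cap top fit",np.polyfit(t[:,0],t[:,2],1))
```

```text
clock 8.45 toolM [ 0.0554 -0.1217 -0.002 ] sd [0.0286 0.0313 0.0289] toolF [-0.01  0.04  4.03] tau [ -0.    -43.924  -2.329 -24.363   0.084  -0.142  -0.   ] grip 44.99830677174032 0.02361345370773185 [0.55771316 0.15218694 0.21688278]
10674 [317. 234.] [array([ 9.9, 37.7, 56.2]), array([-16.4,  -0.9,  15.5]), array([-31.5, -29.2,  -5.1])]
cap top fit [  0.18225868 -37.68953359]
2240 [316. 354.] [array([-31.8, -12.1,   0.4]), array([-14. ,  -1.3,  11.7]), array([-43.8, -26.3,  -4.5])]
```

View pics/w3.png

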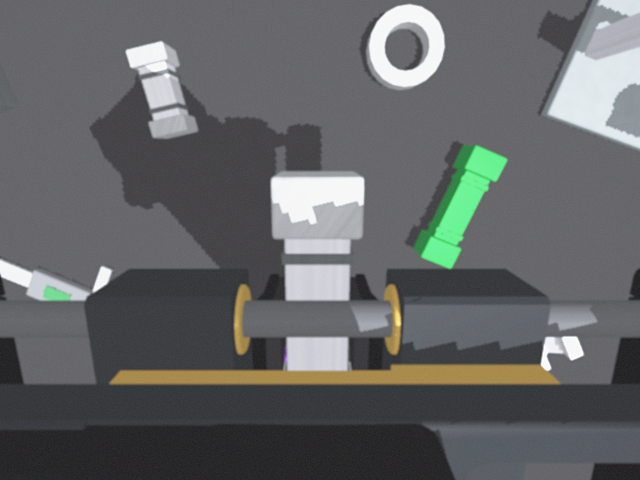

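The feel is clear. Over the no-load reading, the moment about tool y changed by −0.078 N m, so the heavy end is at tool +x, the end showing at (318,205) in w3. Tool +x must therefore point to the foot plate, at heading 144.35° and 30° down.

>>> jog_arm --translation '[[11.2,44.4,-2],[11.2,44.4,-2],[11.2,44.4,-2],[11.2,44.4,-2],[11.2,44.4,-2],[11.2,44.4,-2],[11.2,44.4,-2],[0,0,0],[0,0,0],[0,0,0],[0,0,0],[0,0,0],[0,0,0],[0,0,0],[0,0,0],[0,0,0],[0,0,0],[0,0,0],[0,0,0],[0,0,0]]' --twist '[[0,0,0],[0,0,0],[0,0,0],[0,0,0],[0,0,0],[0,0,0],[0,0,0],[0,0,-0.176],[0,0,-0.176],[0,0,-0.176],[0,0,-0.176],[0,0,-0.176],[0,0,-0.176],[0,0,-0.176],[0,0,-0.176],[0,0,-0.176],[0,0,-0.176],[0,0,-0.176],[0,0,-0.176],[0,0,0]]' --grip '[15,15,15,15,15,15,15,15,15,15,15,15,15,15,15,15,15,15,15,15]'

```text
clock: 11.0
ee_pos: [0.5414, -0.1682, 0.2309]
tcp_rot: [[-0.238, 0.971, 0.0], [0.971, 0.238, -0.0], [-0.0, 0.0, -1.0]]
contact_force: [0.9, 0.3, -5.2]
gripper_width: 0.0237
grip_force: 45.0
```

>>> jog_arm --translation '[[0,0,0],[0,0,0],[0,0,0],[0,0,0],[0,0,0],[0,0,0],[0,0,0],[0,0,0],[0,0,0],[0,0,0]]' --twist '[[0,0,-0.176],[0,0,-0.176],[0,0,-0.176],[0,0,-0.176],[0,-0.131,0],[0,-0.131,0],[0,-0.131,0],[0,-0.131,0],[0,0,0],[0,0,0]]' --grip '[15,15,15,15,15,15,15,15,15,15]'

```text
clock: 12.25
ee_pos: [0.5424, -0.1682, 0.2317]
tcp_rot: [[-0.702, 0.585, 0.406], [0.507, 0.811, -0.292], [-0.5, 0.001, -0.866]]
contact_force: [0.7, 0.3, -4.6]
gripper_width: 0.0238
grip_force: 45.0
```

```bash
cat >> h.py <<'E'
from scipy.spatial.transform import Rotation as Ro
C=np.array([.5793,-.1961,.1203]);S=seatR(-35.65);G=S@np.diag([-1,1,-1.])
off=np.array([1.2,-.5,-13.5])/1000
def status(zoff):
    s=ctrl.get_state();R=s["tcp_rot"];b=s["ee_pos"]+R@off
    print("clock",s["clock"],"j",s["joint_pos"].round(2),"bar in seat mm",((b-C)@S*1000).round(1),"err rotvec(tool)",Ro.from_matrix(R.T@G).as_rotvec().round(4),"F",s["contact_force"].round(1))
    tgt=C+S@np.array([.001,0,zoff])-G@off
    print("shift in tool mm",(R.T@(tgt-s["ee_pos"])*1000).round(1),s["ee_pos"].round(4))
E
python3 - <<'E'
from h import *
status(.05)
s=ctrl.get_state();cal=calibration("wrist");p,d=snapshot("wrist");cv2.imwrite("pics/w4.png",p)
W=cloud(d,cal);P=(W-s["ee_pos"])@s["tcp_rot"]*1000
r=(d>0)&(abs(P[...,1])<20)&(P[...,2]>-45)&(P[...,2]<0)&(P[...,0]>30)&(P[...,0]<70)
q=P[r];t=q[(q[:,2]<-25)&(q[:,0]<53)];print([np.percentile(q[:,k],[1,50,99]).round(1) for k in range(3)],"cap fit",np.polyfit(t[:,0],t[:,2],1),np.median(t[:,2]))
E
```

```text
clock 12.25 j [ 0.63  0.13 -0.59  2.11  0.68  0.57  0.49] bar in seat mm [ 14.5   0.6 133.1] err rotvec(tool) [-0.0004  0.0003 -0.0035] F [ 0.7  0.3 -4.6]
shift in tool mm [13.5 -0.6 83.1] [ 0.5424 -0.1682  0.2317]
[array([30.4, 44.8, 55.4]), array([-14.6,   0.8,  16.3]), array([-31.8, -30.2,  -3.4])] cap fit [ -0.09982596 -25.77064498] -30.29662170226953
```

>>> jog_arm --translation '[[4.5,0,30],[4.5,0,30],[4.5,0,23],[0,0,0],[0,0,0]]' --twist '[[0,0,-0.0035],[0,0,0],[0,0,0],[0,0,0],[0,0,0]]' --grip '[15,15,15,15,15]'

```text
clock: 12.92
ee_pos: [0.5667, -0.1856, 0.1532]
tcp_rot: [[-0.704, 0.582, 0.407], [0.504, 0.813, -0.292], [-0.501, -0.0, -0.865]]
contact_force: [-0.3, 0.5, -4.1]
gripper_width: 0.0237
grip_force: 45.0
```

```bash
sed -i 's/off=np.array(\[1.2,-.5,-13.5\])/off=np.array([.8,.2,-14.])/' h.py
python3 - <<'E'
from h import *
status(.002)
s=ctrl.get_state();cal=calibration("wrist");p,d=snapshot("wrist");cv2.imwrite("pics/w4.png",p)
W=cloud(d,cal);P=(W-s["ee_pos"])@s["tcp_rot"]*1000
r=(d>0)&(abs(P[...,1])<20)&(P[...,2]>-45)&(P[...,2]<0)&(P[...,0]>36)&(P[...,0]<70)
q=P[r];t=q[(q[:,2]<-27)&(q[:,0]<52)];print("cap",[np.percentile(q[:,k],[1,50,99]).round(1) for k in range(3)],"fit",np.polyfit(t[:,0],t[:,2],1),np.median(t[:,2]))
Q=(W-C)@S*1000
r=(d>0)&(abs(Q[...,1])<30)&(Q[...,0]<-33)&(Q[...,0]>-75)&(Q[...,2]>0)&(Q[...,2]<20);q=Q[r];print("foot",r.sum(),[np.percentile(q[:,k],[1,50,99]).round(1) for k in range(3)])
E
```

```text
clock 12.925 j [ 0.53  0.29 -0.49  2.14  1.    0.46  0.19] bar in seat mm [ 1.4  1.4 50.7] err rotvec(tool) [-0.      0.0015  0.0008] F [-0.3  0.5 -4.1]
shift in tool mm [ 0.5 -1.4 48.7] [ 0.5667 -0.1856  0.1532]
cap [array([36.2, 46.8, 55.4]), array([-14.7,   1. ,  16.3]), array([-31.8, -30.3,  -1.6])] fit [ 4.47113921e-03 -3.05924171e+01] -30.39802695277288
foot 2027 [array([-62.9, -58.3, -38.6]), array([-24.4,  -3. ,  22.4]), array([ 3.1, 14.2, 15.8])]
```

View pics/w4.png

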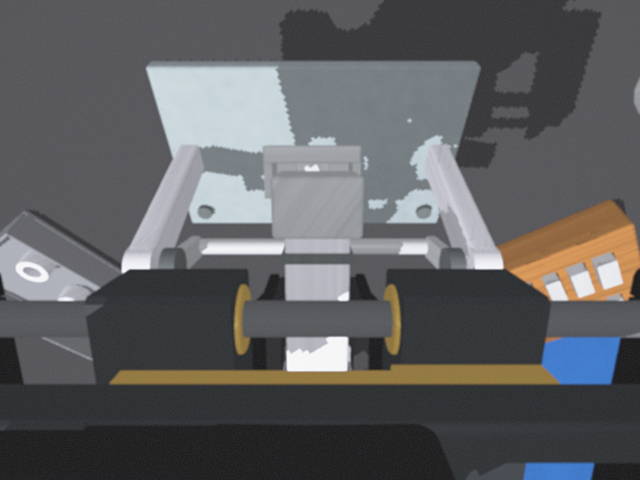

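The cap (272–363 px) sits over the foot plate (263–361 px), about 2.5 mm too far in y. Correct that and lower.

>>> jog_arm --translation '[[0,-2.5,0],[0,0,10],[0,0,12],[0,0,10],[0,0,6],[0,0,4],[0,0,0],[0,0,0]]' --twist '[[0,0,0],[0,0,0],[0,0,0],[0,0,0],[0,0,0],[0,0,0],[0,0,0],[0,0,0]]' --grip '[15,15,15,15,15,15,15,15]'

```text
clock: 13.98
ee_pos: [0.5813, -0.1996, 0.1161]
tcp_rot: [[-0.705, 0.581, 0.407], [0.503, 0.814, -0.292], [-0.501, -0.002, -0.866]]
contact_force: [1.3, -0.3, -4.4]
gripper_width: 0.0233
grip_force: 45.0
```

Run:
```python
from h import *
status(.000)
p,d=snapshot("wrist");cv2.imwrite("pics/w5.png",p[80:340,100:520])
```

```text
clock 13.975 j [ 0.49  0.37 -0.41  2.14  1.16  0.42  0.05] bar in seat mm [ 0.2 -1.5  8.6] err rotvec(tool) [-0.0006  0.0008  0.0022] F [ 1.3 -0.3 -4.4]
shift in tool mm [-0.7  1.5  8.6] [ 0.5813 -0.1996  0.1161]
```

View pics/w5.png

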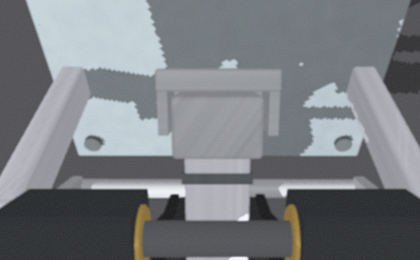

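Cap is between the cheeks, with a slightly smaller gap on the left. Small correction, then lower the rest.

>>> jog_arm --translation '[[-1.2,0.7,2],[0,0,3],[0,0,2],[0,0,0],[0,0,0]]' --twist '[[0,0,0],[0,0,0],[0,0,0],[0,0,0],[0,0,0]]' --grip '[15,15,15,15,15]'

```text
clock: 14.65
ee_pos: [0.5853, -0.2018, 0.1104]
tcp_rot: [[-0.705, 0.582, 0.406], [0.503, 0.813, -0.292], [-0.5, -0.002, -0.866]]
contact_force: [-0.9, -0.2, -4.1]
gripper_width: 0.0236
grip_force: 45.0
```

Run:
```python
from h import *
status(.000)
```

```text
clock 14.65 j [ 0.48  0.38 -0.4   2.13  1.18  0.42  0.04] bar in seat mm [ 1.3 -0.9  1.4] err rotvec(tool) [-0.0008  0.0004  0.0022] F [-0.9 -0.2 -4.1]
shift in tool mm [0.3 0.9 1.4] [ 0.5853 -0.2018  0.1104]
```

>>> jog_arm --translation '[[0,0,1],[0,0,0],[0,0,0],[0,0,0],[0,0,0],[0,0,-10],[0,0,-20],[0,0,-40],[0,0,-40],[0,0,-40],[0,0,0],[0,0,0],[0,0,0],[0,0,0],[0,0,0],[0,0,0],[0,0,0],[0,0,0]]' --twist '[[0,0,0],[0,0,0],[0,0,0],[0,0,0],[0,0,0],[0,0,0],[0,0,0],[0,0,0],[0,0,0],[0,0,0],[0,0,0],[0,0,0],[0,0,0],[0,0,0],[0,0,0],[0,0,0],[0,0,0],[0,0,0]]' --grip '[15,15,87,87,87,87,87,87,87,87,87,87,87,87,87,87,87,87]'

```text
clock: 16.9
ee_pos: [0.5248, -0.1582, 0.2395]
tcp_rot: [[-0.705, 0.582, 0.406], [0.503, 0.813, -0.292], [-0.5, -0.002, -0.866]]
contact_force: [0.7, -0.3, -0.6]
gripper_width: 0.0869
grip_force: 0.0
```

Run:
```python
from h import *
status(.1)
p,d=snapshot("scene");cal=calibration("scene")
cv2.imwrite("pics/s6.png",cv2.resize(p[190:330,250:430],(720,560)))
W=cloud(d,cal);c=C
for t in (0,.84):
    St=seatR(-35.65,30+np.degrees(t));Q=(W-C)@St*1000
    r=(d>0)&(abs(Q[...,1])<17)&(abs(Q[...,0])<75)&(abs(Q[...,2])<40);q=Q[r]
    print(t,r.sum(),[np.percentile(q[:,k],[1,50,99]).round(1) for k in range(3)])
```

```text
clock 16.9 j [ 0.66  0.09 -0.62  2.14  0.63  0.57  0.52] bar in seat mm [  1.3  -0.8 150.4] err rotvec(tool) [-0.0007  0.0005  0.0022] F [ 0.7 -0.3 -0.6]
shift in tool mm [ 0.3  0.8 50.4] [ 0.5248 -0.1582  0.2395]
0 349 [array([-41.6,  34.3,  58.3]), array([-16.3,   5.7,  16.1]), array([-38.9,  -9.8,  39.3])]
0.84 414 [array([-54.6,  45.6,  63. ]), array([-16.3,   5.7,  16.2]), array([-39. , -11.6,  15. ])]
```

View pics/s6.png

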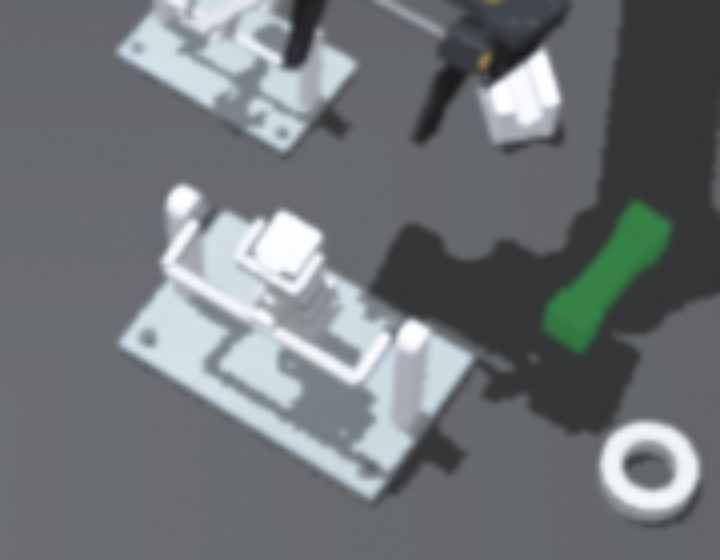

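The picture shows the cradle upright with the bar standing in it, cap top at (288,243), and the gripper clear at upper right. Handing in.

```bash
python3 -c "
from h import *
print(workorder.hand_in())"
```

```text
the job is handed in; nothing more can be done
None
```

I laid the bar in the large cradle with its heavy end against the foot plate and let go; the cradle swung upright with the bar standing in it, and I handed the job in at about 17 s, though hand-in returned no verdict.

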